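Let the shop-blind winder back to the red clip

ROBOT

A 6-joint arm with a two-finger parallel gripper is mounted at the origin on the work surface. World frame = base frame: x ahead of the robot, y to its left, z up, the work surface at z = 0. Lengths are in mm, angles in degrees, forces in N, time in s.
With the tool pointing down it reaches from about 225 to 725 mm from the base axis. Payload 3.1 kg.
Tool frame: the origin (TCP) lies on the centre line of the jaws, within the pads' length; the fingertips stand 8 mm ahead of it and the grasp point (between the pads) lies 11 mm behind it; z points along the fingers, y is the line along which they close (so a half turn about z gives the same grasp; the last joint's range is limited). The gripper opens to 85 mm and grips with 20 to 120 N. Pads are 22 mm wide; open, the fingers measure 114 mm over their backs; the gripper's body (76 mm by 85 mm) begins 54 mm behind the grasp point. The pads swing forward as they close: fully open they stand 13 mm farther back than shut.
Start: joints at [-82.838, 2.75, 5.684, 92.934, 0, 82.678], TCP at [131.296, -508.31, 203.512] pointing down, gripper open.
Joint ranges: [-166.93, 166.93], [-56.73, 111.36], [-69.38, 81.34], [-121.58, 131.49], [-85.45, 84.26], [-180, 180]. Speed limits (degrees/s): [159.86, 159.86, 180, 180, 180, 180].

INTERFACE

Orientations are given as [roll, pitch, yaw] about the fixed x, y, z axes, in that order (R = Rz(yaw) Ry(pitch) Rx(roll)).
In Python, from bench import manip gives the robot as it stands.
- The arm moves only by the shell command python3 -m handwheel 'ROWS' [FORCE]. ROWS is JSON, a list of rows, each an object of numbers: "tx", "ty", "tz": the shift along the tool's x, y, z each as a share of 0.3 m, from -1 to 1; "rx", "ry", "rz": the turn, a rotation vector about the tool's x, y, z each as a share of 45 degrees, from -1 to 1; "claw": the gripper command: -1 is fully open, 1 is shut, values between are in proportion. A call has 1 to 5 rows; each row is the pose to reach, as a shift and turn from the pose commanded when the call began, along the tool's axes at that moment; what a row does not reach only later rows make up. A row lasts 1/12 s, in which the tool goes at most 41.7 mm and 7.16 degrees, less where a joint would pass 70% of its speed; a pose out of reach is approached as far as the arm can. A call with a number of a shift or a turn outside -1 to 1 is refused whole. A call with a gripper value outside its range is refused whole. The fingers move at their own pace and stop on an object; FORCE is the grip in N (left out, the last holds). Time passes only in rows, so rows that repeat a pose let the fingers close. It gives the time, the measured TCP pose, the force, the opening and the grip force at its end, in the units of the state.
- manip.get_obs(): the state, without advancing time (a new reading comes with each control period).
- manip.get_image(name): name is "side" or "top"; returns a dict with "img" (400x640x3 uint8, blue, green, red), "fx", "fy", "cx", "cy" (pixels), "distortion" ([k1, k2, p1, p2, k3] as OpenCV has them; the pictures are not rectified), "camera_from_world" (4x4, takes a point from world to camera coordinates). Camera axes: x right, y down, z forward; pixel columns grow to the right and rows downward; lengths in mm; the calibration is good to about 2 mm. A picture is of the moment at which its call begins. There is no depth.
- manip.job_done(): hands the job in; it is judged then, once.
The state is a dict: "t": time; "qpos": joint angles; "qvel": joint speeds; "effort": joint torques, N m; "tcp_pos": TCP position; "tool_rot": TCP orientation; "force": force on the tool from outside, world axes, zero at the start; "wrist_torque": the same for the moment, N m; "grip_width": finger opening in mm; "finger_force": force on a finger pad.
Only numpy, scipy, OpenCV 4.12 (cv2) and the standard library are available. Lean on these libraries where they do the work, as an engineer would, in place of code of your own. Each camera call takes 0.05 s, during which the arm holds its last target. There are 200 camera calls.

TASK

Let the blind winder on the counter back until its yellow stripe stands level with the red clip: press the black thumb pad gently to lift the red pawl clear of its toothed wheel, let the blind's own pull turn the drum, and let go in time for the pawl to drop fully home in the right tooth. The pawl is stiff while it carries the load, but must not be forced hard against its stop; keep off the drum and the wheel, and leave the goods around it where they stand.

Things in the scene. Friction and masses are not known exactly. Their poses are not given: they have to be found in the camera images.
- winder: green winder fixed to the counter, base 190 x 190 x 12 mm. Origin on the counter under the axle, in the plane of the ratchet wheel; x from drum to pawl tail, y along the axle, z up. Axle 85 mm high, ratchet wheel at y = 0, end plates at y = -26 and 124 mm. The index rail with three clips lies over y = 124 mm, tops at 148 mm. The frame is nowhere higher than 160 mm
- drum (a joint): turn of drum and wheel in rad, 0 at the start, growing as it turns back (its top moves to winder +x). The blind's spring pulls it that way with about 0.3 N m; with the pawl clear it runs at about 0.16 rad/s. One tooth is 24 degrees (0.419 rad); caught by the pawl it stands at a whole number of teeth within 0.03 rad. 2, 3 or 4 teeth are needed. It cannot be wound up again
- spool: blue drum (90 mm across, winder y 18 to 108 mm) and steel ratchet wheel (100 mm across, 10 mm thick, 15 teeth), turning as one; origin on the axle amid the wheel, y along the axle. A yellow stripe 7 mm wide runs along the drum, at the start 60 degrees before the top on the winder's -x side. Not to be touched
- stripe (a point): point on the yellow stripe at its end near the clips (winder y = 100 mm), 46 mm from the axle; turns with the drum
- clip_red_tip (a point): tip of the red clip's pointer (5 mm wide) over the drum's end, 146 mm high; axes as the winder's. One of three clips, the others grey, at winder x -10, 10 and 27 mm: where the stripe stands 2, 3 and 4 teeth from the start. Stripe and clip are level when they have the same winder x; the stripe moves 17 to 19 mm per tooth there
- pawl (a joint): tilt of the red pawl in rad: 0 (within 0.02) home at the root of a tooth, growing as the nose lifts and the tail sinks. Clear of the teeth from about 0.11, at its stop at 0.145. Let go, a light spring drives it down and it catches the next tooth that comes. Pressed slowly (5 to 10 mm/s) it takes 6 to 10 N on the pad to start under load, about 3 N to hold. Over 18 N bends it
- pawl_arm: red pawl, a rocker on a pin along y, 62 mm from the axle on winder +x, 144 mm high; origin on the pin, x along the tail, level when home. The nose reaches 59 mm to -x, the tail 68 mm to +x, 14 mm wide, 8 mm thick. A light spring holds the nose in the teeth. Press it on the black pad only
- tail (a point): point on the top face of the pawl's tail, 56 mm from the pin, under the black round thumb pad (26 mm across). The pad sits on an adjusting screw: its top is 10 to 30 mm above this point, different each time and not measured: find it by touch. It sinks about 8 mm from rest to the stop; the nose is clear from about 6 mm; past the stop the force rises steeply
- honey_jar: amber jar, 68 mm across, 100 mm high, origin under its base
- cordial: green bottle, 60 mm across, 160 mm high, origin under its base
- soap: blue soap carton 60 x 90 x 35 mm, origin under its base

How it is judged (in metres and radians):
On the way, in this order (a step that is already met when the one before it is completed fails the run):
1. the pawl is lifted clear of the wheel by the fingers on it (value of joint pawl above 0.08 rad and contact force between the fingers and pawl_arm above 0.5 N), for 0.2 s.
2. the stripe comes level with the red clip and the pawl has dropped home (x of stripe in the frame of clip_red_tip between -0.006 and 0.006 m and value of joint pawl below 0.04 rad), for 0.2 s.
At the end, for the whole second after the job is handed in: The yellow stripe is level with the red clip (same winder x within 6 mm), the pawl is home in the tooth (below 0.04 rad), the drum at rest, hanging on the pawl (all of step 2 and velocity of joint drum between -0.02 and 0.02 rad/s); the robot touches nothing.
It fails at once if the pawl is pushed with more than 18 N (contact force between any of the fingers, the arm and pawl_arm above 18 N).
It fails at once if the robot touches the drum or its ratchet wheel (over 2 N) (contact force between any of the fingers, the arm and spool above 2 N).
It fails at once if a jar, bottle or carton beside the winder is moved more than 15 mm (distance of any of honey_jar, cordial, soap from where it was at the start of the episode above 0.015 m).
It also fails if it takes over 61 s, if anything falls off the work surface, if the arm or the gripper's body presses on something with over 40 N, if the wrist force passes 120 N, or if a joint passes its speed limit or range.

## Working session

There is one attempt and no reset: what is moved stays moved. The work goes in short steps, Python scripts to look and compute and a shell command to move; the robot and the scene stay as the last step left them, time stands still between calls to the robot, and variables do not carry over. Pictures are saved under pics/ and viewed, at most 10 in all, crops included, and the job is handed in when it is done.

```bash
mkdir -p pics; python3 - <<'E'
from bench import manip
import cv2,numpy as np
o=manip.get_obs();print(o)
for n in("side","top"):
    d=manip.get_image(n);cv2.imwrite(f"pics/{n}0.png",d["img"])
    print(n,d["fx"],d["fy"],d["cx"],d["cy"],d["distortion"],np.round(d["camera_from_world"],3).tolist())
E
```

```text
{'t': 0.0, 'qpos': array([-8.28378038e+01,  2.79400516e+00,  5.59116659e+00,  9.29332340e+01,
        1.29779326e-03,  8.26776178e+01]), 'qvel': array([ 0.06881882, -0.05345001, -0.01651726, -0.08606748,  0.06172534,
       -0.01345995]), 'effort': array([-1.55833789e-06, -3.38781667e+01,  3.20014787e+01,  2.02518114e-02,
       -1.67174562e-04, -1.28685713e-06]), 'tcp_pos': array([ 131.22334672, -507.63851396,  202.30323339]), 'tool_rot': array([-1.79865203e+02, -1.86299235e-02,  1.44845549e+01]), 'force': array([-0.05594947, -0.57133346, -0.06757538]), 'wrist_torque': array([-0.0549905 ,  0.02869943,  0.01451078]), 'finger_force': 0.0, 'grip_width': 85.49917680233642}
side 466.30939052696584 466.30939052696584 322.6640261232264 199.7357274775711 [-0.01694408  0.          0.          0.          0.        ] [[0.932, -0.363, -0.004, -544.607], [-0.212, -0.537, -0.817, 190.984], [0.294, 0.762, -0.577, 1021.781], [0.0, 0.0, 0.0, 1.0]]
top 416.88487019423735 416.88487019423735 319.1820063955378 196.37183682209408 [-0.09400555  0.          0.          0.          0.        ] [[0.017, -1.0, 0.007, -33.184], [-0.982, -0.018, -0.187, 600.233], [0.187, -0.004, -0.982, 1179.745], [0.0, 0.0, 0.0, 1.0]]
```

View pics/side0.png

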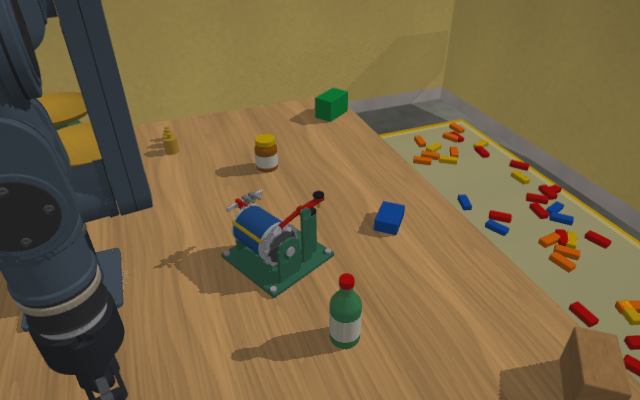

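View pics/top0.png

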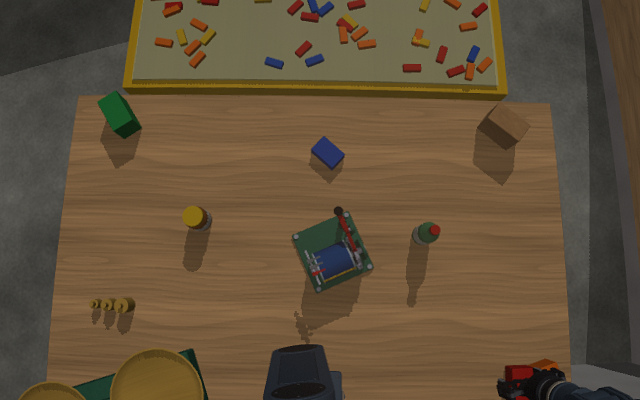

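The side view shows the winder around (280,240) with its black pad at (318,195). In the top view it is around (333,250), with the pad at (338,211) and the bottle at (428,233). I'll enlarge both.

```bash
python3 - <<'E'
import cv2,numpy as np
a=cv2.imread("pics/side0.png")[180:300,215:345];b=cv2.imread("pics/top0.png")[200:300,283:383]
a=cv2.resize(a,None,fx=4.5,fy=4.5,interpolation=cv2.INTER_CUBIC)[:540,:420*1]if 0 else cv2.resize(a,(390,360),interpolation=cv2.INTER_CUBIC)
b=cv2.resize(b,(400,400),interpolation=cv2.INTER_CUBIC)
c=np.zeros((400,790,3),np.uint8);c[:360,:390]=a;c[:,390:]=b;cv2.imwrite("pics/crop.png",c)
E
```

```text
(no output)
```

View pics/crop.png

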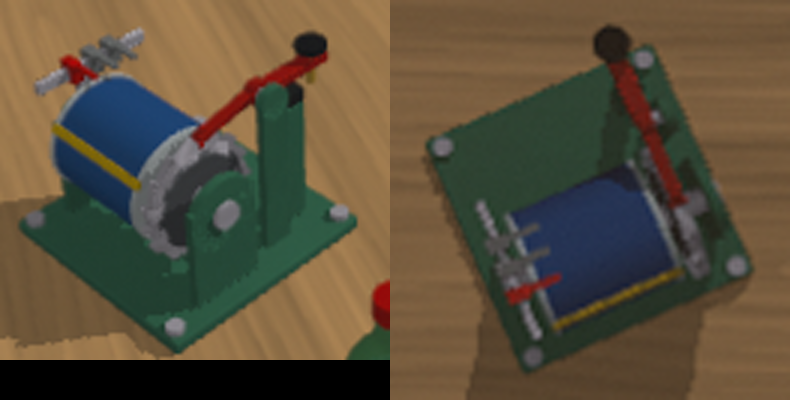

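```bash
cat > h.py <<'E'
import numpy as np,cv2
from bench import manip
def cam(n):
    d=manip.get_image(n);d["K"]=np.array([[d["fx"],0,d["cx"]],[0,d["fy"],d["cy"]],[0,0,1.]]);d["D"]=np.array(d["distortion"]);d["T"]=np.array(d["camera_from_world"]);return d
def ray(d,p):
    u=cv2.undistortPoints(np.array([[p]],float),d["K"],d["D"])[0,0];R=d["T"][:3,:3];v=R.T@[u[0],u[1],1];return -R.T@d["T"][:3,3],v/np.linalg.norm(v)
def plane(d,p,z):
    c,v=ray(d,p);return c+v*(z-c[2])/v[2]
def tri(r1,r2):
    (a,u),(b,v)=r1,r2;s=np.linalg.lstsq(np.c_[u,-v],b-a,rcond=None)[0];p,q=a+u*s[0],b+v*s[1];return (p+q)/2,np.linalg.norm(p-q)
E
python3 - <<'E'
from h import *
t=cam("top");s=cam("side");np.set_printoptions(precision=1,suppress=True)
T=lambda x,y:((x-390)/4+283-.375,y/4+200-.375)
S=lambda x,y:(x/3+215-.33,y/3+180-.33)
# corners order: (-x,-y) right,(+x,-y) top,(+x,+y) left,(-x,+y) bottom
ct=np.array([plane(t,T(*p),12) for p in[(751,270),(651,45),(428,142),(526,372)]])
cs=np.array([plane(s,S(*p),12) for p in[(178,345),(355,219)]])
print(ct,cs)
c=ct.mean(0);x=(ct[1]+ct[2]-ct[0]-ct[3])[:2];y=(ct[2]+ct[3]-ct[0]-ct[1])[:2]
yaw=np.arctan2(x[1],x[0]);print(x/2,y/2,np.degrees(yaw),np.degrees(np.arctan2(y[1],y[0]))-90)
X=np.array([np.cos(yaw),np.sin(yaw)]);Y=np.array([-X[1],X[0]])
pad,e=tri(ray(t,T(612,43)),ray(s,S(310,44)));print("pad",pad,e)
# ends of stripe & rail clip in both views
o=pad[:2]-118*X;print("origin via pad",o, "centre rel",(c[:2]-o)@np.c_[X,Y])
for n,p in dict(red=(512,295),g1=(508,268),g2=(495,243),redtip=(560,278),g1t=(547,252),g2t=(538,228)).items():
    w=plane(t,T(*p),146)[:2]-o;print(n,w@X,w@Y)
w=plane(t,T(558,326),85+23)[:2]-o;print("stripe",w@X,w@Y)
hj,_=tri(ray(t,(193,216)),ray(s,(265,140)));print(hj)
E
```

```text
[[ 396.6 -187.1   12. ]
 [ 565.7 -111.3   12. ]
 [ 488.5   57.    12. ]
 [ 319.1  -20.1   12. ]] [[ 398.6 -193.9   12. ]
 [ 564.9 -117.    12. ]]
[169.2  76.5] [-77.3 167.6] 24.32943971452097 24.76215905417655
pad [544.6 -74.3 155.6] 0.7971204612015037
origin via pad [ 437.1 -122.9] centre rel [28.6 50.2]
red -10.150624229349091 128.835799180442
g1 7.285231994680449 124.25631586245606
g2 25.958805605013165 125.70957016004513
redtip -12.530627901103834 95.0321427510819
g1t 6.703245052559265 96.14945664193553
g2t 23.733649943608576 95.3438134412962
stripe -41.7524623014479 108.3556637471725
[531.7 339.6  89.5]
```

The red clip is at winder x ≈ -10, so it needs 2 teeth. The pad is at about (545, -74). I'll shut the gripper and move over in three hops.

```bash
python3 -m handwheel '[{"tx":0.565,"ty":-0.352,"tz":-0.05,"claw":1},{"tx":0.565,"ty":-0.352,"tz":-0.05,"claw":1},{"tx":0.565,"ty":-0.352,"tz":-0.05,"claw":1},{"tx":0.565,"ty":-0.352,"tz":-0.05,"claw":1},{"tx":0.565,"ty":-0.352,"tz":-0.05,"claw":1}]' 40
python3 -m handwheel '[{"tx":0.565,"ty":-0.352,"claw":1},{"tx":0.565,"ty":-0.352,"claw":1},{"tx":0.565,"ty":-0.352,"claw":1},{"tx":0.565,"ty":-0.352,"claw":1},{"tx":0.565,"ty":-0.352,"claw":1}]'
python3 -m handwheel '[{"tx":0.565,"ty":-0.352,"claw":1},{"tx":0.565,"ty":-0.352,"claw":1},{"tx":0.565,"ty":-0.352,"claw":1},{"tx":0.565,"ty":-0.352,"claw":1},{"tx":0.565,"ty":-0.352,"claw":1}]'
python3 -m handwheel '[{"claw":1},{"claw":1},{"claw":1}]'
```

```text
$[0]: bad value
$[0]: bad value
$[0]: bad value
$[0]: bad value
```

```bash
python3 -m handwheel '[{"tx":0.565,"ty":-0.352,"tz":-0.05,"rx":0,"ry":0,"rz":0,"claw":1},{"tx":0.565,"ty":-0.352,"tz":-0.05,"rx":0,"ry":0,"rz":0,"claw":1},{"tx":0.565,"ty":-0.352,"tz":-0.05,"rx":0,"ry":0,"rz":0,"claw":1},{"tx":0.565,"ty":-0.352,"tz":-0.05,"rx":0,"ry":0,"rz":0,"claw":1},{"tx":0.565,"ty":-0.352,"tz":-0.05,"rx":0,"ry":0,"rz":0,"claw":1}]' 40
```

```text
t: 0.62
tcp_pos: [270.3, -361.5, 218.6]
tool_rot: [-180.0, -0.0, 14.5]
force: [0.6, -0.8, 0.2]
grip_width: 25.5
finger_force: 0.0
```

```bash
python3 -m handwheel '[{"tx":0.565,"ty":-0.352,"tz":0,"rx":0,"ry":0,"rz":0,"claw":1},{"tx":0.565,"ty":-0.352,"tz":0,"rx":0,"ry":0,"rz":0,"claw":1},{"tx":0.565,"ty":-0.352,"tz":0,"rx":0,"ry":0,"rz":0,"claw":1},{"tx":0.565,"ty":-0.352,"tz":0,"rx":0,"ry":0,"rz":0,"claw":1},{"tx":0.565,"ty":-0.352,"tz":0,"rx":0,"ry":0,"rz":0,"claw":1}]'
python3 -m handwheel '[{"tx":0.565,"ty":-0.352,"tz":0,"rx":0,"ry":0,"rz":0,"claw":1},{"tx":0.565,"ty":-0.352,"tz":0,"rx":0,"ry":0,"rz":0,"claw":1},{"tx":0.565,"ty":-0.352,"tz":0,"rx":0,"ry":0,"rz":0,"claw":1},{"tx":0.565,"ty":-0.352,"tz":0,"rx":0,"ry":0,"rz":0,"claw":1},{"tx":0.565,"ty":-0.352,"tz":0,"rx":0,"ry":0,"rz":0,"claw":1}]'
python3 -m handwheel '[{"tx":0,"ty":0,"tz":0.05,"rx":0,"ry":0,"rz":0,"claw":1},{"tx":0,"ty":0,"tz":0.05,"rx":0,"ry":0,"rz":0,"claw":1},{"tx":0,"ty":0,"tz":0.05,"rx":0,"ry":0,"rz":0,"claw":1},{"tx":0,"ty":0,"tz":0.05,"rx":0,"ry":0,"rz":0,"claw":1}]'
python3 - <<'E'
from h import *
t=cam("top");s=cam("side")
b=np.zeros((400,790,3),np.uint8);b[:,:390]=cv2.resize(s["img"][130:250,240:357],(390,400));b[:,390:]=cv2.resize(t["img"][190:290,283:383],(400,400));cv2.imwrite("pics/c2.png",b)
print(manip.get_obs()["tcp_pos"],manip.get_obs()["force"])
E
```

```text
t: 1.03
tcp_pos: [408.2, -216.5, 218.5]
tool_rot: [-180.0, -0.0, 14.6]
force: [0.6, -1.1, -0.8]
grip_width: 0.3
finger_force: 0.0
t: 1.45
tcp_pos: [545.9, -71.7, 218.1]
tool_rot: [-180.0, -0.0, 14.6]
force: [-0.5, -0.8, 0.1]
grip_width: 0.0
finger_force: 0.0
t: 1.78
tcp_pos: [543.8, -75.0, 203.6]
tool_rot: [-180.0, 0.0, 14.4]
force: [0.4, 0.2, -0.2]
grip_width: -0.1
finger_force: 0.0
[544.14136317 -75.40510143 204.4625694 ] [0.04048733 0.15140004 0.53910415]
```

View pics/c2.png

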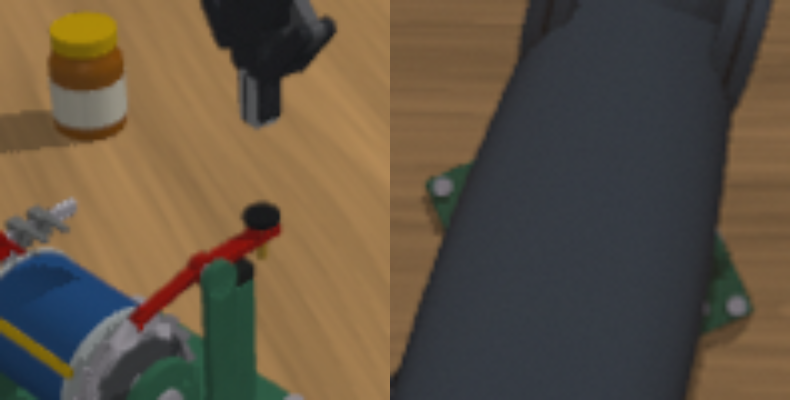

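```bash
python3 - <<'E'
from h import *
s=cam("side");o=manip.get_obs()
pr=lambda p:cv2.projectPoints(np.array([p],float),cv2.Rodrigues(s["T"][:3,:3])[0],s["T"][:3,3],s["K"],s["D"])[0][0,0]
p=o["tcp_pos"];print(p,o["tool_rot"],o["qpos"])
for z in(0,8,-30):print(z,pr([p[0],p[1],p[2]-z]))
print("seen tip",262/3.333+240,122/3.333+130,"pad",262/3.333+240,212/3.333+130)
for z in (155,160,170,178):print(z,pr([544.6,-74.3,z]))
E
```

```text
[544.2316944  -75.42813696 204.54475644] [ 1.79956528e+02 -7.16471664e-02  1.43799214e+01] [-1.48826381e+01  6.34162487e+00  9.61322085e+00  9.31878421e+01
 -2.90250470e-03  1.50737466e+02]
0 [317.61420339 176.02954168]
8 [317.6512057 179.1500869]
-30 [317.47244766 164.06908492]
seen tip 318.6078607860786 166.6036603660366 pad 318.6078607860786 193.6063606360636
155 [317.81281681 194.605412  ]
160 [317.79071436 192.74842568]
170 [317.74614515 189.00318537]
178 [317.71013576 185.9766007 ]
```

```bash
python3 -m handwheel '[{"tx":0,"ty":0,"tz":0.05,"rx":0,"ry":0,"rz":0,"claw":1},{"tx":0,"ty":0,"tz":0.05,"rx":0,"ry":0,"rz":0,"claw":1},{"tx":0,"ty":0,"tz":0.05,"rx":0,"ry":0,"rz":0,"claw":1},{"tx":0,"ty":0,"tz":0.05,"rx":0,"ry":0,"rz":0,"claw":1},{"tx":0,"ty":0,"tz":0.05,"rx":0,"ry":0,"rz":0,"claw":1}]'
python3 - <<'E'
from h import *
s=cam("side")
cv2.imwrite("pics/c3.png",cv2.resize(s["img"][100:220,258:378],(600,600),interpolation=cv2.INTER_CUBIC))
E
```

```text
t: 2.35
tcp_pos: [544.6, -74.7, 189.4]
tool_rot: [180.0, -0.1, 14.5]
force: [-0.7, 0.2, -0.1]
grip_width: -0.4
finger_force: 0.0
```

View pics/c3.png

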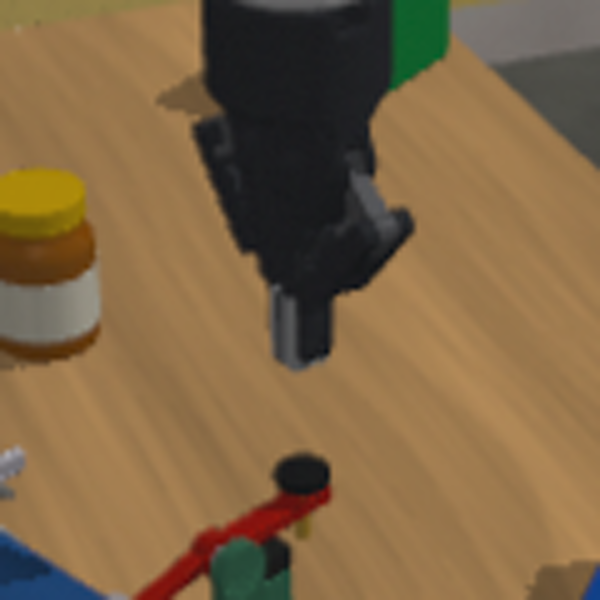

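The fingertips show at (318,172) and the pad top at (318,194). That gap is larger than the reported pose implies, so I'll check the hand against the first pictures.

```bash
python3 - <<'E'
from h import *
c={n:cam(n) for n in("top","side")}
def pr(n,p):
    s=c[n];return cv2.projectPoints(np.array([p],float),cv2.Rodrigues(s["T"][:3,:3])[0],s["T"][:3,3],s["K"],s["D"])[0][0,0]
for z in(190,203,270):
    print(z,pr("side",[131.3,-508,z]),pr("top",[131.3,-508,z]))
for n in c: print(n,"base",pr(n,[0,0,0]),pr(n,[0,0,200]),"tcp now",pr(n,[544.6,-74.7,181]))
a=np.zeros((400,790,3),np.uint8)
a[:,:390]=cv2.resize(cv2.imread("pics/side0.png")[300:400,50:148],(390,400));a[:,390:]=cv2.resize(cv2.imread("pics/top0.png")[320:400,480:560],(400,400))
cv2.imwrite("pics/c4.png",a)
E
```

```text
190 [126.78849997 430.15967741] [507.2161832  371.29985576]
203 [124.08064023 424.46320167] [509.480126   372.40798878]
270 [108.8925864  392.43614326] [522.01539086 378.52768349]
top base [307.74199322 403.29825641] [306.11278483 427.66153344] tcp now [338.81033694 208.77662224]
side base [ 75.46584538 286.42399606] [ 43.79447802 213.89071169] tcp now [317.76140297 184.92822971]
```

View pics/c4.png

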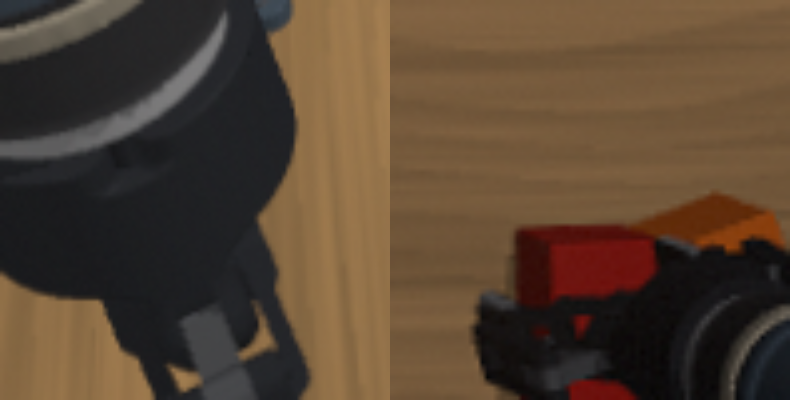

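The views disagree on height, so I'll settle it by touch: 3 mm per call at 7 mm/s, with a force guard between calls.

```bash
cat > guard.py <<'E'
import sys
from bench import manip
o=manip.get_obs();print("G",round(o["t"],2),o["tcp_pos"].round(1),o["force"].round(2),flush=True)
sys.exit(abs(o["force"][2])>1.8)
E
python3 -m handwheel '[{"tx":0,"ty":0,"tz":0.002,"rx":0,"ry":0,"rz":0,"claw":1},{"tx":0,"ty":0,"tz":0.004,"rx":0,"ry":0,"rz":0,"claw":1},{"tx":0,"ty":0,"tz":0.006,"rx":0,"ry":0,"rz":0,"claw":1},{"tx":0,"ty":0,"tz":0.008,"rx":0,"ry":0,"rz":0,"claw":1},{"tx":0,"ty":0,"tz":0.01,"rx":0,"ry":0,"rz":0,"claw":1}]' >/dev/null; python3 guard.py &&
python3 -m handwheel '[{"tx":0,"ty":0,"tz":0.002,"rx":0,"ry":0,"rz":0,"claw":1},{"tx":0,"ty":0,"tz":0.004,"rx":0,"ry":0,"rz":0,"claw":1},{"tx":0,"ty":0,"tz":0.006,"rx":0,"ry":0,"rz":0,"claw":1},{"tx":0,"ty":0,"tz":0.008,"rx":0,"ry":0,"rz":0,"claw":1},{"tx":0,"ty":0,"tz":0.01,"rx":0,"ry":0,"rz":0,"claw":1}]' >/dev/null && python3 guard.py &&
python3 -m handwheel '[{"tx":0,"ty":0,"tz":0.002,"rx":0,"ry":0,"rz":0,"claw":1},{"tx":0,"ty":0,"tz":0.004,"rx":0,"ry":0,"rz":0,"claw":1},{"tx":0,"ty":0,"tz":0.006,"rx":0,"ry":0,"rz":0,"claw":1},{"tx":0,"ty":0,"tz":0.008,"rx":0,"ry":0,"rz":0,"claw":1},{"tx":0,"ty":0,"tz":0.01,"rx":0,"ry":0,"rz":0,"claw":1}]' >/dev/null && python3 guard.py &&
python3 -m handwheel '[{"tx":0,"ty":0,"tz":0.002,"rx":0,"ry":0,"rz":0,"claw":1},{"tx":0,"ty":0,"tz":0.004,"rx":0,"ry":0,"rz":0,"claw":1},{"tx":0,"ty":0,"tz":0.006,"rx":0,"ry":0,"rz":0,"claw":1},{"tx":0,"ty":0,"tz":0.008,"rx":0,"ry":0,"rz":0,"claw":1},{"tx":0,"ty":0,"tz":0.01,"rx":0,"ry":0,"rz":0,"claw":1}]' >/dev/null && python3 guard.py
```

```text
G 2.92 [544.4 -74.4 185.4] [-0.39 -0.4  -0.  ]False
```

```bash
sed -i 's/sys.exit(\(.*\))$/sys.exit(int(\1))/' guard.py
python3 -m handwheel '[{"tx":0,"ty":0,"tz":0.002,"rx":0,"ry":0,"rz":0,"claw":1},{"tx":0,"ty":0,"tz":0.004,"rx":0,"ry":0,"rz":0,"claw":1},{"tx":0,"ty":0,"tz":0.006,"rx":0,"ry":0,"rz":0,"claw":1},{"tx":0,"ty":0,"tz":0.008,"rx":0,"ry":0,"rz":0,"claw":1},{"tx":0,"ty":0,"tz":0.01,"rx":0,"ry":0,"rz":0,"claw":1}]' >/dev/null; python3 guard.py &&
python3 -m handwheel '[{"tx":0,"ty":0,"tz":0.002,"rx":0,"ry":0,"rz":0,"claw":1},{"tx":0,"ty":0,"tz":0.004,"rx":0,"ry":0,"rz":0,"claw":1},{"tx":0,"ty":0,"tz":0.006,"rx":0,"ry":0,"rz":0,"claw":1},{"tx":0,"ty":0,"tz":0.008,"rx":0,"ry":0,"rz":0,"claw":1},{"tx":0,"ty":0,"tz":0.01,"rx":0,"ry":0,"rz":0,"claw":1}]' >/dev/null && python3 guard.py &&
python3 -m handwheel '[{"tx":0,"ty":0,"tz":0.002,"rx":0,"ry":0,"rz":0,"claw":1},{"tx":0,"ty":0,"tz":0.004,"rx":0,"ry":0,"rz":0,"claw":1},{"tx":0,"ty":0,"tz":0.006,"rx":0,"ry":0,"rz":0,"claw":1},{"tx":0,"ty":0,"tz":0.008,"rx":0,"ry":0,"rz":0,"claw":1},{"tx":0,"ty":0,"tz":0.01,"rx":0,"ry":0,"rz":0,"claw":1}]' >/dev/null && python3 guard.py &&
python3 -m handwheel '[{"tx":0,"ty":0,"tz":0.002,"rx":0,"ry":0,"rz":0,"claw":1},{"tx":0,"ty":0,"tz":0.004,"rx":0,"ry":0,"rz":0,"claw":1},{"tx":0,"ty":0,"tz":0.006,"rx":0,"ry":0,"rz":0,"claw":1},{"tx":0,"ty":0,"tz":0.008,"rx":0,"ry":0,"rz":0,"claw":1},{"tx":0,"ty":0,"tz":0.01,"rx":0,"ry":0,"rz":0,"claw":1}]' >/dev/null && python3 guard.py
```

```text
G 3.33 [544.4 -74.4 182.4] [ 0.45 -0.44  0.46]
G 3.75 [544.4 -74.4 179.5] [0.4  0.27 0.44]
G 4.17 [544.4 -74.4 176.5] [ 0.18 -0.48  0.42]
G 4.58 [544.4 -74.4 173.4] [ 0.07 -0.03 -0.12]
```

```bash

python3 -m handwheel '[{"tx":0,"ty":0,"tz":0.002,"rx":0,"ry":0,"rz":0,"claw":1},{"tx":0,"ty":0,"tz":0.004,"rx":0,"ry":0,"rz":0,"claw":1},{"tx":0,"ty":0,"tz":0.006,"rx":0,"ry":0,"rz":0,"claw":1},{"tx":0,"ty":0,"tz":0.008,"rx":0,"ry":0,"rz":0,"claw":1},{"tx":0,"ty":0,"tz":0.01,"rx":0,"ry":0,"rz":0,"claw":1}]' >/dev/null; python3 guard.py &&
python3 -m handwheel '[{"tx":0,"ty":0,"tz":0.002,"rx":0,"ry":0,"rz":0,"claw":1},{"tx":0,"ty":0,"tz":0.004,"rx":0,"ry":0,"rz":0,"claw":1},{"tx":0,"ty":0,"tz":0.006,"rx":0,"ry":0,"rz":0,"claw":1},{"tx":0,"ty":0,"tz":0.008,"rx":0,"ry":0,"rz":0,"claw":1},{"tx":0,"ty":0,"tz":0.01,"rx":0,"ry":0,"rz":0,"claw":1}]' >/dev/null && python3 guard.py &&
python3 -m handwheel '[{"tx":0,"ty":0,"tz":0.002,"rx":0,"ry":0,"rz":0,"claw":1},{"tx":0,"ty":0,"tz":0.004,"rx":0,"ry":0,"rz":0,"claw":1},{"tx":0,"ty":0,"tz":0.006,"rx":0,"ry":0,"rz":0,"claw":1},{"tx":0,"ty":0,"tz":0.008,"rx":0,"ry":0,"rz":0,"claw":1},{"tx":0,"ty":0,"tz":0.01,"rx":0,"ry":0,"rz":0,"claw":1}]' >/dev/null && python3 guard.py
python3 - <<'E'
from h import *
s=cam("side")
cv2.imwrite("pics/c5.png",cv2.resize(s["img"][130:250,228:348],(600,600),interpolation=cv2.INTER_CUBIC))
E
```

```text
G 5.0 [544.4 -74.4 170.5] [-0.64 -0.37  0.67]
G 5.42 [544.4 -74.4 167.5] [-0.5  -0.28  0.86]
G 5.83 [544.4 -74.4 164.5] [ 0.08  0.39 -0.4 ]
```

View pics/c5.png

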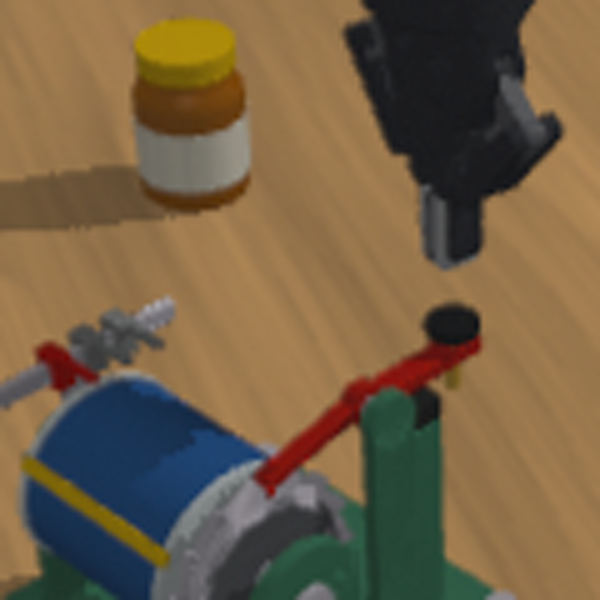

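The tips are at about (318,182) and the pad top at (318,194), still about 30 mm apart with no contact. I'll carry on down with the guard, checking that the pad doesn't hide the tips.

```bash

python3 -m handwheel '[{"tx":0,"ty":0,"tz":0.003,"rx":0,"ry":0,"rz":0,"claw":1},{"tx":0,"ty":0,"tz":0.006,"rx":0,"ry":0,"rz":0,"claw":1},{"tx":0,"ty":0,"tz":0.009,"rx":0,"ry":0,"rz":0,"claw":1},{"tx":0,"ty":0,"tz":0.012,"rx":0,"ry":0,"rz":0,"claw":1},{"tx":0,"ty":0,"tz":0.015,"rx":0,"ry":0,"rz":0,"claw":1}]' >/dev/null; python3 guard.py &&
python3 -m handwheel '[{"tx":0,"ty":0,"tz":0.003,"rx":0,"ry":0,"rz":0,"claw":1},{"tx":0,"ty":0,"tz":0.006,"rx":0,"ry":0,"rz":0,"claw":1},{"tx":0,"ty":0,"tz":0.009,"rx":0,"ry":0,"rz":0,"claw":1},{"tx":0,"ty":0,"tz":0.012,"rx":0,"ry":0,"rz":0,"claw":1},{"tx":0,"ty":0,"tz":0.015,"rx":0,"ry":0,"rz":0,"claw":1}]' >/dev/null && python3 guard.py &&
python3 -m handwheel '[{"tx":0,"ty":0,"tz":0.003,"rx":0,"ry":0,"rz":0,"claw":1},{"tx":0,"ty":0,"tz":0.006,"rx":0,"ry":0,"rz":0,"claw":1},{"tx":0,"ty":0,"tz":0.009,"rx":0,"ry":0,"rz":0,"claw":1},{"tx":0,"ty":0,"tz":0.012,"rx":0,"ry":0,"rz":0,"claw":1},{"tx":0,"ty":0,"tz":0.015,"rx":0,"ry":0,"rz":0,"claw":1}]' >/dev/null && python3 guard.py
python3 - <<'E'
from h import *
s=cam("side")
cv2.imwrite("pics/c6.png",cv2.resize(s["img"][150:230,278:358],(480,480),interpolation=cv2.INTER_CUBIC))
E
```

```text
G 6.3 [544.4 -74.4 159.9] [-0.27  0.76 -0.19]
G 6.72 [544.4 -74.4 155.4] [-0.53  0.06  0.16]
G 7.13 [544.4 -74.4 150.9] [-0.55  0.16 -0.13]
```

View pics/c6.png

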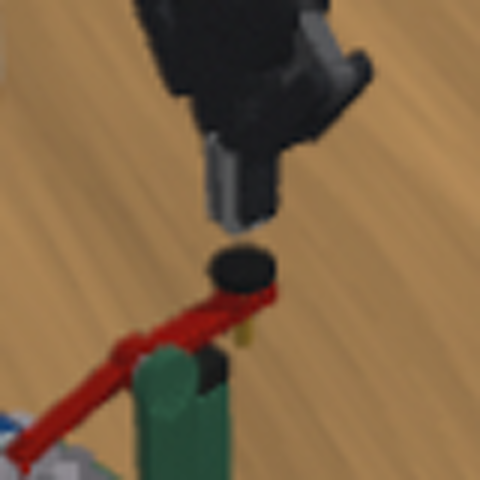

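The tips are at about (318,188), still about 15 mm above the pad (318,194), and are not hidden. Continuing in finer steps.

```bash

python3 -m handwheel '[{"tx":0,"ty":0,"tz":0.003,"rx":0,"ry":0,"rz":0,"claw":1},{"tx":0,"ty":0,"tz":0.006,"rx":0,"ry":0,"rz":0,"claw":1},{"tx":0,"ty":0,"tz":0.009,"rx":0,"ry":0,"rz":0,"claw":1},{"tx":0,"ty":0,"tz":0.012,"rx":0,"ry":0,"rz":0,"claw":1},{"tx":0,"ty":0,"tz":0.015,"rx":0,"ry":0,"rz":0,"claw":1}]' >/dev/null; python3 guard.py &&
python3 -m handwheel '[{"tx":0,"ty":0,"tz":0.002,"rx":0,"ry":0,"rz":0,"claw":1},{"tx":0,"ty":0,"tz":0.004,"rx":0,"ry":0,"rz":0,"claw":1},{"tx":0,"ty":0,"tz":0.006,"rx":0,"ry":0,"rz":0,"claw":1},{"tx":0,"ty":0,"tz":0.006,"rx":0,"ry":0,"rz":0,"claw":1}]' >/dev/null && python3 guard.py &&
python3 -m handwheel '[{"tx":0,"ty":0,"tz":0.002,"rx":0,"ry":0,"rz":0,"claw":1},{"tx":0,"ty":0,"tz":0.004,"rx":0,"ry":0,"rz":0,"claw":1},{"tx":0,"ty":0,"tz":0.006,"rx":0,"ry":0,"rz":0,"claw":1},{"tx":0,"ty":0,"tz":0.006,"rx":0,"ry":0,"rz":0,"claw":1}]' >/dev/null && python3 guard.py &&
python3 -m handwheel '[{"tx":0,"ty":0,"tz":0.002,"rx":0,"ry":0,"rz":0,"claw":1},{"tx":0,"ty":0,"tz":0.004,"rx":0,"ry":0,"rz":0,"claw":1},{"tx":0,"ty":0,"tz":0.006,"rx":0,"ry":0,"rz":0,"claw":1},{"tx":0,"ty":0,"tz":0.006,"rx":0,"ry":0,"rz":0,"claw":1}]' >/dev/null && python3 guard.py &&
python3 -m handwheel '[{"tx":0,"ty":0,"tz":0.002,"rx":0,"ry":0,"rz":0,"claw":1},{"tx":0,"ty":0,"tz":0.004,"rx":0,"ry":0,"rz":0,"claw":1},{"tx":0,"ty":0,"tz":0.006,"rx":0,"ry":0,"rz":0,"claw":1},{"tx":0,"ty":0,"tz":0.006,"rx":0,"ry":0,"rz":0,"claw":1}]' >/dev/null && python3 guard.py
python3 - <<'E'
from h import *
s=cam("side")
cv2.imwrite("pics/c7.png",cv2.resize(s["img"][150:230,278:358],(480,480),interpolation=cv2.INTER_CUBIC))
E
```

```text
G 7.6 [544.4 -74.4 146.4] [-0.6  -0.11 -0.01]
G 7.93 [544.3 -74.4 144.6] [ 0.33 -0.28 -0.43]
G 8.27 [544.3 -74.4 142.8] [ 0.88 -0.11 -0.88]
G 8.6 [544.3 -74.4 140.9] [-0.34  0.92  0.18]
G 8.93 [544.3 -74.4 139.1] [ 1.   -0.75 -0.41]
```

View pics/c7.png

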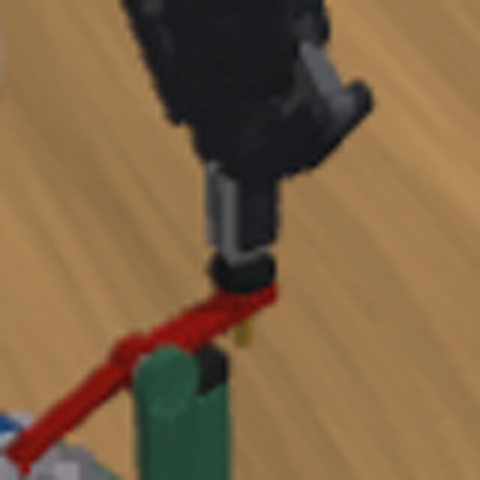

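The tips now overlap the back rim of the pad at (318,192) and stay in front of it, so contact should be only millimetres away. Finer steps now.

```bash

python3 -m handwheel '[{"tx":0,"ty":0,"tz":0.002,"rx":0,"ry":0,"rz":0,"claw":1},{"tx":0,"ty":0,"tz":0.004,"rx":0,"ry":0,"rz":0,"claw":1},{"tx":0,"ty":0,"tz":0.004,"rx":0,"ry":0,"rz":0,"claw":1}]' >/dev/null; python3 guard.py &&
python3 -m handwheel '[{"tx":0,"ty":0,"tz":0.002,"rx":0,"ry":0,"rz":0,"claw":1},{"tx":0,"ty":0,"tz":0.004,"rx":0,"ry":0,"rz":0,"claw":1},{"tx":0,"ty":0,"tz":0.004,"rx":0,"ry":0,"rz":0,"claw":1}]' >/dev/null && python3 guard.py &&
python3 -m handwheel '[{"tx":0,"ty":0,"tz":0.002,"rx":0,"ry":0,"rz":0,"claw":1},{"tx":0,"ty":0,"tz":0.004,"rx":0,"ry":0,"rz":0,"claw":1},{"tx":0,"ty":0,"tz":0.004,"rx":0,"ry":0,"rz":0,"claw":1}]' >/dev/null && python3 guard.py &&
python3 -m handwheel '[{"tx":0,"ty":0,"tz":0.002,"rx":0,"ry":0,"rz":0,"claw":1},{"tx":0,"ty":0,"tz":0.004,"rx":0,"ry":0,"rz":0,"claw":1},{"tx":0,"ty":0,"tz":0.004,"rx":0,"ry":0,"rz":0,"claw":1}]' >/dev/null && python3 guard.py
```

```text
G 9.23 [544.3 -74.4 138. ] [-0.77  0.23  0.24]
G 9.48 [544.3 -74.4 136.7] [ 0.39 -0.73  0.17]
G 9.73 [544.3 -74.4 135.5] [ 0.03 -0.15  0.66]
G 9.98 [544.3 -74.4 134.3] [-0.54 -0.08  0.28]
```

```bash

python3 -m handwheel '[{"tx":0,"ty":0,"tz":0.002,"rx":0,"ry":0,"rz":0,"claw":1},{"tx":0,"ty":0,"tz":0.004,"rx":0,"ry":0,"rz":0,"claw":1},{"tx":0,"ty":0,"tz":0.004,"rx":0,"ry":0,"rz":0,"claw":1}]' >/dev/null; python3 guard.py &&
python3 -m handwheel '[{"tx":0,"ty":0,"tz":0.002,"rx":0,"ry":0,"rz":0,"claw":1},{"tx":0,"ty":0,"tz":0.004,"rx":0,"ry":0,"rz":0,"claw":1},{"tx":0,"ty":0,"tz":0.004,"rx":0,"ry":0,"rz":0,"claw":1}]' >/dev/null && python3 guard.py &&
python3 -m handwheel '[{"tx":0,"ty":0,"tz":0.002,"rx":0,"ry":0,"rz":0,"claw":1},{"tx":0,"ty":0,"tz":0.004,"rx":0,"ry":0,"rz":0,"claw":1},{"tx":0,"ty":0,"tz":0.004,"rx":0,"ry":0,"rz":0,"claw":1}]' >/dev/null && python3 guard.py
python3 - <<'E'
from h import *
s=cam("side");cv2.imwrite("pics/n.png",s["img"])
im=s["img"]; a=cv2.cvtColor(im,cv2.COLOR_BGR2HSV)
g=cv2.cvtColor(im,cv2.COLOR_BGR2GRAY);np.set_printoptions(linewidth=200)
print(g[180:202,310:328])
E
```

```text
G 10.23 [544.3 -74.4 133.2] [-0.57 -0.04  0.25]
G 10.48 [544.5 -74.4 132.8] [-1.54  0.55  2.26]
[[125 121  79  71  48  31  27  27  27  28  27  27  28  27  27  25  27  27]
 [125 126  83  62  46  31  27  27  27  28  28  27  28  29  26  25  44  64]
 [123 126  82  56  52  61  52  31  27  27  28  28  27  26  44  84 111 115]
 [124 124  82  57  53  76  78  48  28  26  27  28  27  27  68 116 127 127]
 [125 124  82  65  55  79  83  51  30  27  30  29  28  31  73 120 128 128]
 [125 125  88  69  56  79  84  52  29  28  29  35  33  32  72 118 125 127]
 [124 126  79  67  56  79  82  52  30  29  28  32  33  32  73 117 123 125]
 [123 124  86  70  57  78  83  59  33  31  31  34  32  32  73 117 124 124]
 [123 123 104  75  56  79  83  55  31  31  32  35  33  32  90 119 125 124]
 [125 124 107  76  57  79  83  59  36  32  33  32  31  32  79 119 125 125]
 [122 123 107  76  57  79  83  61  35  29  32  32  31  33  72 119 124 125]
 [119 122 107  75  57  79  83  62  34  30  32  32  33  30  90 121 125 125]
 [118 121 105  77  57  79  83  61  35  31  31  31  28  40 114 125 125 125]
 [119 120 101  63  45  78  83  61  35  27  28  55  73  52 118 126 125 125]
 [121 119  87  43  28  78  82  79  56  50  87  71  52  35 115 127 126 126]
 [124 119  81  36  21  47  68  81  59  60  59  44  29  25 113 124 125 126]
 [125 122 111  52  22  24  38  46  37  38  29  26  25  42 114 122 123 125]
 [125 126 121  76  33  19  20  21  22  21  24  23  25  51 103 119 121 123]
 [123 126 124  85  46  27  20  20  20  21  28  36  47  48 100 120 122 122]
 [122 124 102  65  45  41  39  38  48  42  52  45  47  47 103 123 123 122]
 [ 99  81  62  46  40  41  42  40  43  44  48  45  45  78 118 125 125 122]
 [ 61  45  42  42  40  41  43  38  45  45  46  76 110 118 127 127 125 124]]
```

Contact came at TCP z ≈ 133. Before pressing, I'll set up the stripe measurement by casting rays from the yellow pixels onto the drum cylinder.

```bash
cat > stripe.py <<'E'
from h import *
import sys
yaw=np.radians(24.5);X=np.array([np.cos(yaw),np.sin(yaw),0]);Y=np.array([-X[1],X[0],0]);Z=np.array([0,0,1.])
O=np.array([438,-126,85.])   # axle
def angle(d):
    im=d["img"];h=cv2.cvtColor(im,cv2.COLOR_BGR2HSV)
    m=cv2.inRange(h,(20,150,60),(35,255,255));m[:195]=0;m[275:]=0;m[:,:222]=0;m[:,300:]=0
    v,u=np.nonzero(m);A=[]
    for p in zip(u,v):
        c,r=ray(d,p);c=c-O;cx,cz,rx,rz=c@X,c@Z,r@X,r@Z
        a,b,k=rx*rx+rz*rz,cx*rx+cz*rz,cx*cx+cz*cz-45.5**2;q=b*b-a*k
        if q<0:continue
        s=(-b-np.sqrt(q))/a;P=c+s*r
        if 20<P@Y<106:A.append(np.arctan2(P@X,P@Z))
    return np.median(A)+np.radians(60),len(A)
if __name__=="__main__":
    d=cam("side");o=manip.get_obs();print("S t %.2f drum %.3f n %d z %.1f F"%(o["t"],*angle(d),o["tcp_pos"][2]),o["force"].round(1),flush=True)
E
python3 stripe.py
```

```text
S t 10.58 drum -0.017 n 91 z 132.7 F [-2.1 -0.1  3.4]
```

Drum reads -0.017 at rest, which is good. Pressing the first 3.6 mm.

```bash
python3 -m handwheel '[{"tx":0,"ty":0,"tz":0.0024,"rx":0,"ry":0,"rz":0,"claw":1},{"tx":0,"ty":0,"tz":0.0048,"rx":0,"ry":0,"rz":0,"claw":1},{"tx":0,"ty":0,"tz":0.0072,"rx":0,"ry":0,"rz":0,"claw":1},{"tx":0,"ty":0,"tz":0.0096,"rx":0,"ry":0,"rz":0,"claw":1},{"tx":0,"ty":0,"tz":0.012,"rx":0,"ry":0,"rz":0,"claw":1}]'; python3 stripe.py
```

```text
t: 11.0
tcp_pos: [545.2, -74.3, 130.6]
tool_rot: [180.0, -0.2, 14.5]
force: [-1.4, 1.6, 8.0]
grip_width: 0.1
finger_force: 4.2
S t 11.05 drum -0.024 n 92 z 130.5 F [-1.1  1.4  7.3]
```

```bash
python3 -m handwheel '[{"tx":0,"ty":0,"tz":0.002,"rx":0,"ry":0,"rz":0,"claw":1},{"tx":0,"ty":0,"tz":0.004,"rx":0,"ry":0,"rz":0,"claw":1},{"tx":0,"ty":0,"tz":0.006,"rx":0,"ry":0,"rz":0,"claw":1}]'; python3 stripe.py
```

```text
t: 11.3
tcp_pos: [545.7, -74.0, 127.9]
tool_rot: [180.0, -0.2, 14.5]
force: [0.8, 1.3, 2.8]
grip_width: 0.2
finger_force: 1.7
S t 11.35 drum -0.019 n 91 z 127.4 F [2.3 1.9 2.9]
```

```bash
python3 -m handwheel '[{"tx":0,"ty":0,"tz":0.0018,"rx":0,"ry":0,"rz":0,"claw":1},{"tx":0,"ty":0,"tz":0.0036,"rx":0,"ry":0,"rz":0,"claw":1},{"tx":0,"ty":0,"tz":0.0036,"rx":0,"ry":0,"rz":0,"claw":1}]'; python3 stripe.py
```

```text
t: 11.6
tcp_pos: [545.3, -74.2, 125.8]
tool_rot: [180.0, -0.1, 14.5]
force: [2.3, 2.0, 3.5]
grip_width: -0.2
finger_force: 2.0
S t 11.65 drum 0.031 n 91 z 125.9 F [2.2 1.6 4.3]
```

```bash
H='' ; python3 -m handwheel '[{"tx":0,"ty":0,"tz":0,"rx":0,"ry":0,"rz":0,"claw":1},{"tx":0,"ty":0,"tz":0,"rx":0,"ry":0,"rz":0,"claw":1},{"tx":0,"ty":0,"tz":0,"rx":0,"ry":0,"rz":0,"claw":1},{"tx":0,"ty":0,"tz":0,"rx":0,"ry":0,"rz":0,"claw":1},{"tx":0,"ty":0,"tz":0,"rx":0,"ry":0,"rz":0,"claw":1}]' >/dev/null; python3 stripe.py;python3 -m handwheel '[{"tx":0,"ty":0,"tz":0,"rx":0,"ry":0,"rz":0,"claw":1},{"tx":0,"ty":0,"tz":0,"rx":0,"ry":0,"rz":0,"claw":1},{"tx":0,"ty":0,"tz":0,"rx":0,"ry":0,"rz":0,"claw":1},{"tx":0,"ty":0,"tz":0,"rx":0,"ry":0,"rz":0,"claw":1},{"tx":0,"ty":0,"tz":0,"rx":0,"ry":0,"rz":0,"claw":1}]' >/dev/null; python3 stripe.py
```

```text
S t 12.12 drum 0.107 n 91 z 125.8 F [3.5 2.3 3.7]
S t 12.58 drum 0.179 n 90 z 125.7 F [ 3.4 -0.1  4.3]
```

```bash

python3 -m handwheel '[{"tx":0,"ty":0,"tz":0,"rx":0,"ry":0,"rz":0,"claw":1},{"tx":0,"ty":0,"tz":0,"rx":0,"ry":0,"rz":0,"claw":1},{"tx":0,"ty":0,"tz":0,"rx":0,"ry":0,"rz":0,"claw":1},{"tx":0,"ty":0,"tz":0,"rx":0,"ry":0,"rz":0,"claw":1},{"tx":0,"ty":0,"tz":0,"rx":0,"ry":0,"rz":0,"claw":1}]' >/dev/null; python3 stripe.py
python3 -m handwheel '[{"tx":0,"ty":0,"tz":0,"rx":0,"ry":0,"rz":0,"claw":1},{"tx":0,"ty":0,"tz":0,"rx":0,"ry":0,"rz":0,"claw":1},{"tx":0,"ty":0,"tz":0,"rx":0,"ry":0,"rz":0,"claw":1},{"tx":0,"ty":0,"tz":0,"rx":0,"ry":0,"rz":0,"claw":1},{"tx":0,"ty":0,"tz":0,"rx":0,"ry":0,"rz":0,"claw":1}]' >/dev/null; python3 stripe.py
python3 -m handwheel '[{"tx":0,"ty":0,"tz":0,"rx":0,"ry":0,"rz":0,"claw":1},{"tx":0,"ty":0,"tz":0,"rx":0,"ry":0,"rz":0,"claw":1},{"tx":0,"ty":0,"tz":0,"rx":0,"ry":0,"rz":0,"claw":1},{"tx":0,"ty":0,"tz":0,"rx":0,"ry":0,"rz":0,"claw":1},{"tx":0,"ty":0,"tz":0,"rx":0,"ry":0,"rz":0,"claw":1}]' >/dev/null; python3 stripe.py
python3 -m handwheel '[{"tx":0,"ty":0,"tz":0,"rx":0,"ry":0,"rz":0,"claw":1},{"tx":0,"ty":0,"tz":0,"rx":0,"ry":0,"rz":0,"claw":1},{"tx":0,"ty":0,"tz":0,"rx":0,"ry":0,"rz":0,"claw":1},{"tx":0,"ty":0,"tz":0,"rx":0,"ry":0,"rz":0,"claw":1},{"tx":0,"ty":0,"tz":0,"rx":0,"ry":0,"rz":0,"claw":1}]' >/dev/null; python3 stripe.py
```

```text
S t 13.05 drum 0.253 n 91 z 125.6 F [3.8 1.3 4.2]
S t 13.52 drum 0.325 n 87 z 125.6 F [3.5 1.3 3.4]
S t 13.98 drum 0.400 n 87 z 125.6 F [4.5 0.7 3.7]
S t 14.45 drum 0.470 n 86 z 125.6 F [ 2.5 -0.6  3.4]
```

```bash

python3 -m handwheel '[{"tx":0,"ty":0,"tz":0,"rx":0,"ry":0,"rz":0,"claw":1},{"tx":0,"ty":0,"tz":0,"rx":0,"ry":0,"rz":0,"claw":1},{"tx":0,"ty":0,"tz":0,"rx":0,"ry":0,"rz":0,"claw":1},{"tx":0,"ty":0,"tz":0,"rx":0,"ry":0,"rz":0,"claw":1},{"tx":0,"ty":0,"tz":0,"rx":0,"ry":0,"rz":0,"claw":1}]' >/dev/null; python3 stripe.py
python3 -m handwheel '[{"tx":0,"ty":0,"tz":0,"rx":0,"ry":0,"rz":0,"claw":1},{"tx":0,"ty":0,"tz":0,"rx":0,"ry":0,"rz":0,"claw":1},{"tx":0,"ty":0,"tz":-0.05,"rx":0,"ry":0,"rz":0,"claw":1},{"tx":0,"ty":0,"tz":-0.15,"rx":0,"ry":0,"rz":0,"claw":1},{"tx":0,"ty":0,"tz":-0.15,"rx":0,"ry":0,"rz":0,"claw":1}]'; python3 stripe.py
python3 -m handwheel '[{"tx":0,"ty":0,"tz":0,"rx":0,"ry":0,"rz":0,"claw":1},{"tx":0,"ty":0,"tz":0,"rx":0,"ry":0,"rz":0,"claw":1},{"tx":0,"ty":0,"tz":0,"rx":0,"ry":0,"rz":0,"claw":1},{"tx":0,"ty":0,"tz":0,"rx":0,"ry":0,"rz":0,"claw":1},{"tx":0,"ty":0,"tz":0,"rx":0,"ry":0,"rz":0,"claw":1}]' >/dev/null; python3 stripe.py
python3 -m handwheel '[{"tx":0,"ty":0,"tz":0,"rx":0,"ry":0,"rz":0,"claw":1},{"tx":0,"ty":0,"tz":0,"rx":0,"ry":0,"rz":0,"claw":1},{"tx":0,"ty":0,"tz":0,"rx":0,"ry":0,"rz":0,"claw":1},{"tx":0,"ty":0,"tz":0,"rx":0,"ry":0,"rz":0,"claw":1},{"tx":0,"ty":0,"tz":0,"rx":0,"ry":0,"rz":0,"claw":1}]' >/dev/null; python3 stripe.py
python3 -m handwheel '[{"tx":0,"ty":0,"tz":0,"rx":0,"ry":0,"rz":0,"claw":1},{"tx":0,"ty":0,"tz":0,"rx":0,"ry":0,"rz":0,"claw":1},{"tx":0,"ty":0,"tz":0,"rx":0,"ry":0,"rz":0,"claw":1},{"tx":0,"ty":0,"tz":0,"rx":0,"ry":0,"rz":0,"claw":1},{"tx":0,"ty":0,"tz":0,"rx":0,"ry":0,"rz":0,"claw":1}]' >/dev/null; python3 stripe.py
python3 -m handwheel '[{"tx":0,"ty":0,"tz":0,"rx":0,"ry":0,"rz":0,"claw":1},{"tx":0,"ty":0,"tz":0,"rx":0,"ry":0,"rz":0,"claw":1},{"tx":0,"ty":0,"tz":0,"rx":0,"ry":0,"rz":0,"claw":1},{"tx":0,"ty":0,"tz":0,"rx":0,"ry":0,"rz":0,"claw":1},{"tx":0,"ty":0,"tz":0,"rx":0,"ry":0,"rz":0,"claw":1}]' >/dev/null; python3 stripe.py
```

```text
S t 14.92 drum 0.541 n 87 z 125.6 F [3.1 0.7 4.6]
t: 15.33
tcp_pos: [544.6, -74.7, 174.2]
tool_rot: [179.9, -0.1, 14.5]
force: [1.7, 0.1, 1.2]
grip_width: -0.2
finger_force: 0.0
S t 15.38 drum 0.608 n 85 z 172.5 F [-0.5  0.2 -0.2]
S t 15.85 drum 0.674 n 85 z 169.8 F [ 0.8  0.5 -0.1]
S t 16.32 drum 0.740 n 93 z 170.7 F [-0.   0.7  0.1]
S t 16.78 drum 0.810 n 86 z 170.6 F [-0.6 -0.   0.4]
S t 17.25 drum 0.839 n 85 z 170.6 F [ 0.2 -0.1 -0.3]
```

```bash

python3 -m handwheel '[{"tx":0,"ty":0,"tz":0,"rx":0,"ry":0,"rz":0,"claw":1},{"tx":0,"ty":0,"tz":0,"rx":0,"ry":0,"rz":0,"claw":1},{"tx":0,"ty":0,"tz":0,"rx":0,"ry":0,"rz":0,"claw":1},{"tx":0,"ty":0,"tz":0,"rx":0,"ry":0,"rz":0,"claw":1},{"tx":0,"ty":0,"tz":0,"rx":0,"ry":0,"rz":0,"claw":1}]' >/dev/null; python3 stripe.py; python3 - <<'E'
from h import *
s=cam("side");cv2.imwrite("pics/e.png",cv2.resize(s["img"][150:270,228:348],(600,600),interpolation=cv2.INTER_CUBIC))
E
```

```text
S t 17.72 drum 0.839 n 85 z 170.6 F [-0.4 -0.5 -0.9]
```

View pics/e.png

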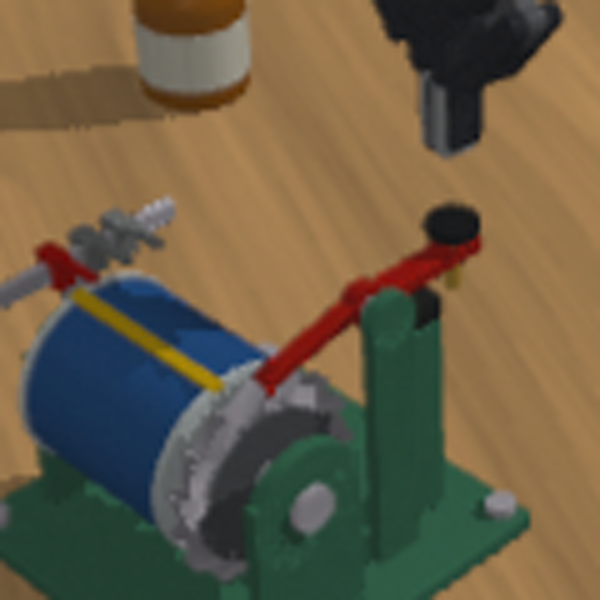

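The stripe's end, at about (243,208), sits under the red clip at (241,204). The pawl is back home in a tooth, the drum is at rest at 2 teeth, and the fingers are clear of the pad. Handing in.

```bash
python3 -c "
from bench import manip
print(manip.job_done())"
```

```text
the job is handed in; nothing more can be done
None
```

The job is handed in: the drum was let back 2 teeth (0.84 rad) and stands at rest with the stripe level with the red clip, the pawl looks home in its tooth, and the robot is clear of everything; no verdict came back.

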